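# Snap the archive case's clasp shut with pliers

### The job

Take the orange-handled snap pliers by both handles, put their jaws on either side of the blue archive case's open brass press-stud clasp and squeeze gently until the stud clicks shut, then stop squeezing so that it is not crushed. Work the clasp with the pliers only, then lay the pliers down flat on the desk clear of the case and let go, leaving the other things where they are.

Things in the scene. Friction and masses are not known exactly. Their poses are not given: they have to be found in the camera images.
- case: blue archive case, grey lid, fixed, 166 x 246 x 122 mm (x, y, z); origin: centre of its underside. Its clasp stands out of the middle of its front (own -x): a fixed upright leaf 3 mm thick in the x-z plane, y = 0, x = -80 to -128 mm, z = 62 to 88 mm, with a moving leaf on its +y side. Brass stud centre: x = -110, z = 75 mm. The pliers can come in level along the case's +x.
- stud_back (a point): centre of the flat back of the brass stud (14 mm wide disc) on the fixed leaf: case frame (-110, -4, 75) mm. Axes as the case. The right jaw bears here.
- clasp_cap (a point): centre of the outer face of the brass cap (15 mm wide disc) on the moving leaf; open it is at about (-111, 15, 75) mm in the case frame, shut at (-110, 10, 75) mm. The left jaw bears here and pushes it towards the case's -y.
- clasp (a joint): angle of the moving leaf about its upright hinge at the case front, 26 mm from the cap: 0 = open, 0.20 rad = shut. Over-centre spring: pressed with up to about 11 N on the cap it gives way at 0.10 and snaps shut by itself (resistance vanishes: the click); released earlier it springs open. Over 28 N from the pliers crushes it, so close step by step and stop at the click.
- pliers: orange-handled snap pliers lying flat, 0.15 kg, 22 x 165 mm. Origin: under the pivot, at the underside; z up, jaws to +x, handles to -x. This body is the half with left (+y) jaw and right handle; the tool's centre line is its x axis turned counter-clockwise by half of joint pliers_jaw. Handles: flat-sided, 22 mm high, 10 mm thick, 20 to 95 mm behind the pivot; balance point 47 mm behind it.
- pliers_jaw (a joint): closing angle: 0 = open by its own spring (32 mm between pads; 55 mm over the handles' outsides 50 mm behind the pivot, 5 mm less per 0.1 rad), 0.30 = 14 mm between pads, 0.34 = stop. Squeeze on the handles against the spring: 10 N at 0, 15 N at 0.3, so a light squeeze holds the tool with jaws open. Clasp thickness: 20 mm open, 14 mm shut.
- pad_left (a point): centre of the face of the left jaw's pad (12 x 16 mm steel), on the body pliers: 60 mm ahead of the pivot, 11 mm above the underside.
- pad_right (a point): centre of the face of the right jaw's pad, likewise, on the moving half. The middle between the two pads is on the centre line, 60 mm ahead of the pivot.
- stapler: blue stapler, 36 x 146 x 58 mm, bystander; origin: centre of its underside
- tape_roll: roll of brown tape lying flat, 92 mm across, 48 mm high, bystander; origin: centre of its underside
- sticky_pad: yellow sticky note pad, 78 x 78 x 16 mm, bystander; origin: centre of its underside
There are look-alikes about, which are no part of the job. There is more than one size of the pliers; the job needs the middle-sized.

How it is judged:
By the outcome, as a careful person would: the job done as asked, in the order asked, and still so for the second after the job is handed in, with the robot touching nothing.
It also fails if it takes over 64 s, if anything falls off the work surface, if the arm or the gripper's body presses on something with over 40 N, if the wrist force passes 120 N, or if a joint passes its speed limit or range.

### The arm

A 7-joint arm with a two-finger parallel gripper is mounted at the origin on a cart in front of the work surface, level with it; the furniture and walls round the work are solid. World frame = base frame: x ahead of the robot, y to its left, z up, the work surface at z = 0. Lengths are in m, angles in rad, forces in N, time in s.
With the tool pointing down it reaches from about 0.425 to 0.95 m from the base axis. Payload 4.7 kg.
Tool frame: the origin (TCP) lies between the finger pads; the fingertips stand 25 mm ahead of it and the grasp point (between the pads) lies 6 mm ahead of it; z points along the fingers, y is the line along which they close (so a half turn about z gives the same grasp; the last joint's range is limited). The gripper opens to 85 mm and grips with 20 to 120 N. Pads are 22 mm wide; open, the fingers measure 114 mm over their backs; the gripper's body (76 mm by 85 mm) begins 54 mm behind the grasp point. The pads swing forward as they close: fully open they stand 13 mm farther back than shut.
Start: joints at [1.209, 0.469, -0.049, 1.532, 0.024, 1.141, -0.082], TCP at [0.221, -0.638, 0.256] pointing down, gripper open.
Joint ranges: [-2.59, 2.59], [-0.33, 1.99], [-1.39, 1.29], [0.1, 2.45], [-1.04, 4.18], [0.21, 1.99], [-2.66, 2.66]. Speed limits (rad/s): [2.57, 2.57, 3.14, 3.14, 3.14, 3.14, 3.14].

### API

Orientations are given as a 3x3 rotation matrix whose columns are the frame's x, y, z axes.
In Python, from rig import * gives the robot as it stands. Calls block until the motion is done:
- movep(position, orientation): joint-space move of the TCP to a pose.
- move_l(position, attitude=None, feed=0.15, until_force=None): straight line of the TCP; attitude=None keeps the orientation; feed is the mean speed in m/s. With until_force (N) it stops when the force on the tool has changed by that much, and returns True; else False.
- move_joints(angles): joint-space move.
- command_gripper(opening, newtons=None): finger opening in m; newtons is the grip in N (None keeps the last); returns when the fingers have stopped.
- sleep(seconds).
- inverse_kinematics(position, orientation): joint angles nearest the present ones, or None.
- sense(): the state.
- camera(name): name is "scene" or "top" or "wrist"; returns (picture, depth): 384x512x3 uint8, red, green, blue; 384x512 float32, m along the optical axis (not along the pixel's ray), 0 where there is no reading.
- camera_params(name): a dict with "K" (3x3 intrinsics, pixels), "dist" ([k1, k2, p1, p2, k3] as OpenCV has them; the pictures are not rectified), "position" and "rotation" of the camera in the world; the wrist camera has in their place "tool_from_camera" (4x4, takes a point from camera to tool coordinates, whose origin is the TCP and whose axes are the flange's). Camera axes: x right, y down, z forward; pixel columns grow to the right and rows downward; lengths in m; the calibration is good to about 2 mm. A picture is of the moment at which its call begins: read the wrist's pose just before it. camera_params takes no time and is no camera call.
A pose or a line that the arm cannot do raises Unreachable and nothing moves.
- finish_job(): hands the job in; it is judged then, once.
The state is a dict: "time_s": time; "joint_pos": joint angles; "qd": joint speeds; "joint_efforts": joint torques, N m; "position": TCP position; "tcp_rot": TCP orientation; "wrist_force": force on the tool from outside, world axes, zero at the start; "ft_torque": the same for the moment, N m; "finger_gap": finger opening in m; "gripper_force": force on a finger pad.
Only numpy, scipy, OpenCV 4.12 (cv2) and the standard library are available. Lean on these libraries where they do the work, as an engineer would, in place of code of your own. Each camera call takes 0.05 s, during which the arm holds its last target. There are 200 camera calls.

## Working session

There is one attempt and no reset: what is moved stays moved. The work goes in short steps, each a Python script; the robot and the scene stay as the last script left them, time stands still between calls to the robot, and variables do not carry over. Pictures are saved under pics/ and viewed, at most 10 in all, crops included, and the job is handed in when it is done.

```bash
mkdir -p pics; ls; python3 - <<'E'
from rig import *
import cv2,numpy as np
for n in("scene","top"):
    p,d=camera(n); cv2.imwrite(f"pics/{n}0.png",p[:,:,::-1]); np.savez(f"{n}0.npz",p=p,d=d)
    print(n,camera_params(n))
print(camera_params("wrist")); print(sense())
E
```

```text
pics
scene {'K': array([[464.9376396 ,   0.        , 254.61803097],
       [  0.        , 464.9376396 , 192.40467633],
       [  0.        ,   0.        ,   1.        ]]), 'dist': array([0.01001371, 0.        , 0.        , 0.        , 0.        ]), 'position': array([0.02528099, 1.06272854, 0.93591806]), 'rotation': array([[-0.90162924, -0.23154872,  0.36530797],
       [-0.43195792,  0.52473527, -0.73352932],
       [-0.0218422 , -0.81916914, -0.57313596]])}
top {'K': array([[430.79668715,   0.        , 259.02573115],
       [  0.        , 430.79668715, 194.08715544],
       [  0.        ,   0.        ,   1.        ]]), 'dist': array([-0.1454886,  0.       ,  0.       ,  0.       ,  0.       ]), 'position': array([ 0.37217559, -0.03639203,  1.58030384]), 'rotation': array([[ 0.00878285, -0.99098299,  0.13369958],
       [-0.99969783, -0.00563189,  0.02392747],
       [-0.02295874, -0.13386933, -0.99073301]])}
{'K': array([[275.53093164,   0.        , 256.56767582],
       [  0.        , 275.53093164, 190.83808722],
       [  0.        ,   0.        ,   1.        ]]), 'dist': array([
[... 559 characters left out ...]
34]), 'qd': array([ 0.00085141, -0.00074439, -0.00090914, -0.00348876, -0.00062176,
       -0.0010837 ,  0.0001304 ]), 'joint_efforts': array([ 7.11198209e-04, -5.11515498e+01, -4.68290469e-02, -2.38394094e+01,
        1.07960266e-02,  4.35714508e-03,  1.02189838e-05]), 'position': array([ 0.22034419, -0.63754021,  0.2553748 ]), 'tcp_rot': array([[ 9.45145393e-01,  3.26649371e-01, -6.11590156e-04],
       [ 3.26649940e-01, -9.45144011e-01,  1.61694824e-03],
       [-4.98656488e-05, -1.72802706e-03, -9.99998506e-01]]), 'wrist_force': array([ 0.11489317, -0.30084297, -0.31833374]), 'ft_torque': array([0.05699291, 0.0339772 , 0.0060269 ]), 'gripper_force': 0.0, 'finger_gap': 0.0851188307726199}
```

View pics/top0.png

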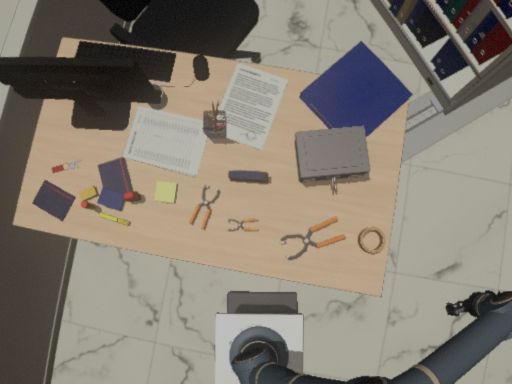

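View pics/scene0.png

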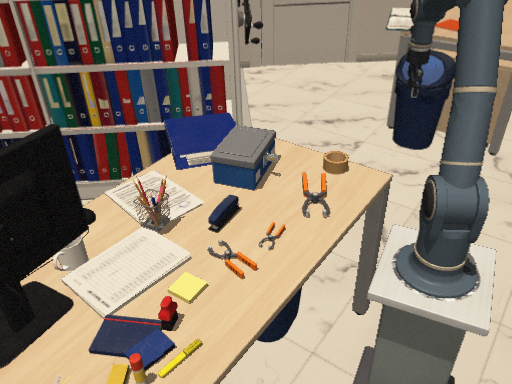

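The middle-sized pliers lie at top-view pixel (205,208). The large ones are at (313,238) and the small ones at (243,225). The case is at (333,155), with its clasp towards the robot at (335,185).

```bash
cat >h.py <<'E'
from rig import *
import cv2,numpy as np
def campose(n,s=None):
    c=camera_params(n)
    if n!="wrist": return c,c["position"],c["rotation"]
    T=c["tool_from_camera"]; R=s["tcp_rot"]
    return c,s["position"]+R@T[:3,3],R@T[:3,:3]
def unproj(uv,z,cp):
    c,p,R=cp
    n=cv2.undistortPoints(np.float64(uv).reshape(-1,1,2),c["K"],c["dist"])[:,0]
    r=np.c_[n,np.ones(len(n))]@R.T
    return p+r*((z-p[2])/r[:,2])[:,None]
def proj(P,cp):
    c,p,R=cp
    return cv2.projectPoints((np.float64(P).reshape(-1,3)-p)@R,np.zeros(3),np.zeros(3),c["K"],c["dist"])[0][:,0]
def down(a):  # tool z down, tool x at world heading a
    c,s=np.cos(a),np.sin(a); return np.array([[c,s,0],[s,-c,0],[0,0,-1.]])
def shot(name):
    s=sense(); p,d=camera("wrist"); cv2.imwrite(f"pics/{name}.png",p[:,:,::-1])
    np.savez(name+".npz",p=p,d=d,pos=s["position"],tcp=s["tcp_rot"])
    return p,d,campose("wrist",s)
def load(name):
    z=np.load(name+".npz"); return z["p"],z["d"],campose("wrist",dict(position=z["pos"],tcp_rot=z["tcp"]))
E
python3 - <<'E'
from h import *
cp=campose("top")
print(unproj([[205,208],[208,187],[195,222],[206,228],[333,155],[335,185]],0.02,cp))
print(unproj([[298,137],[365,129],[369,172],[301,180]],0.12,cp))
E
```

```text
[[ 0.53024137  0.19859267  0.02      ]
 [ 0.60800026  0.18943468  0.02      ]
 [ 0.47859342  0.23417054  0.02      ]
 [ 0.4571224   0.19319749  0.02      ]
 [ 0.73050682 -0.27171955  0.02      ]
 [ 0.61795857 -0.27717522  0.02      ]]
[[ 0.77104384 -0.13540534  0.12      ]
 [ 0.80234246 -0.37189537  0.12      ]
 [ 0.64851553 -0.38103214  0.12      ]
 [ 0.61887906 -0.14487917  0.12      ]]
```

```bash
python3 - <<'E'
from h import *
for a in (0.13,0.13+np.pi): print(a,inverse_kinematics([.56,-.27,.30],down(a)),inverse_kinematics([.52,.2,.22],down(a-.33)))
movep([.57,-.27,.30],down(.13)); print(sense()["time_s"]); shot("w_clasp")
movep([.50,.205,.22],down(-.2)); print(sense()["time_s"]); shot("w_pl")
E
cd pics; python3 -c "
import cv2,numpy as np
cv2.imwrite('both.png',cv2.resize(np.vstack([cv2.imread('w_clasp.png'),cv2.imread('w_pl.png')]),(400,600))) if 0 else cv2.imwrite('both.png',cv2.resize(np.hstack([cv2.imread('w_clasp.png'),cv2.imread('w_pl.png')]),(800,300)))"
```

```text
0.13 [ 0.53035428  0.35733814 -0.19894149  1.60476062  0.07462265  1.18694131
 -1.12510665] [ 0.20516157  0.44057177 -0.84643297  1.82285945  0.37751063  1.04806137
 -2.55747769]
3.271592653589793 [ 0.93115441  0.45271768 -0.7725766   1.58067337  0.32836173  1.24284621
  1.80297438] [ 0.39740909  0.58683594 -1.1753603   1.81416633  0.59391799  1.15088941
  0.39346197]
1.95
3.775
```

View pics/w_clasp.png

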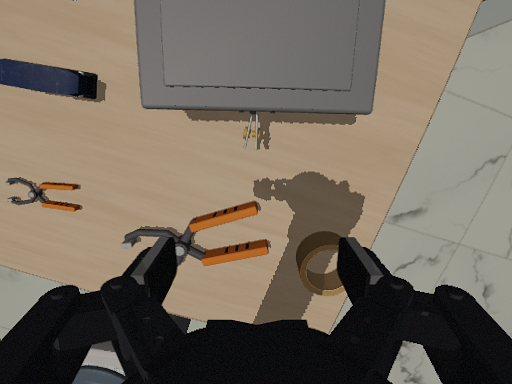

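View pics/w_pl.png

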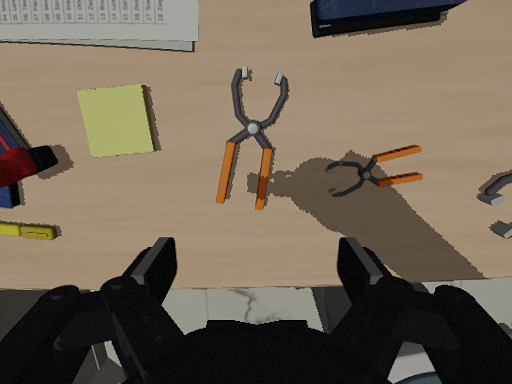

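The clasp is at about (252,112–150) in the first wrist view. The middle pliers are in the second, with the pivot at (253,128), jaw tips at (242,72) and (281,79), and handle ends at (221,203) and (260,208).

```bash
python3 - <<'E'
from h import *
p,d,cp=load("w_clasp")
c=p[95:160,220:290]; cv2.imwrite("pics/cl_crop.png",cv2.resize(c[:,:,::-1],None,fx=8,fy=8,interpolation=cv2.INTER_NEAREST))
print("lidfront",unproj([[142,108],[372,113]],.122,cp), unproj([[141,104],[375,111]],.122,cp))
g=p.astype(int)
for r in range(112,152,4): print(r,[f"{d[r,k]:.3f}" for k in range(240,270,2)])
print("cam",cp[1])
p,d,cp=load("w_pl")
h=cv2.cvtColor(p,cv2.COLOR_RGB2HSV)
m=((h[...,0]<16)&(h[...,1]>170)&(h[...,2]>60)).astype(np.uint8)
m[:, :205]=0; m[:,290:]=0; m[:125]=0;m[215:]=0
n,l,s,ce=cv2.connectedComponentsWithStats(m)
for i in range(1,n):
    if s[i,4]<60: continue
    ys,xs=np.where(l==i); P=unproj(np.c_[xs,ys],.020,cp)[:,:2]
    rc=cv2.minAreaRect(P.astype(np.float32)*1000); print(s[i],rc); 
    v=np.linalg.svd(P-P.mean(0),full_matrices=False)[2][0]; print(P.mean(0),np.arctan2(*v[::-1]))
print("pivot,jaws",unproj([[253,128],[242,72],[281,79]],.020,cp))
print("depth z:",[ (cp[1]+cp[2]@(np.r_[cv2.undistortPoints(np.float64([[u,v]]).reshape(1,1,2),cp[0]["K"],cp[0]["dist"])[0,0],1]*d[v,u]))for u,v in((253,128),(227,175),(265,180),(150,200),(243,72))])
E
```

```text
lidfront [[ 0.62842345 -0.14666328  0.122     ]
 [ 0.65391033 -0.38427821  0.122     ]] [[ 0.63231158 -0.14553544  0.122     ]
 [ 0.65632318 -0.38694675  0.122     ]]
112 ['0.352', '0.351', '0.401', '0.401', '0.402', '0.315', '0.315', '0.315', '0.316', '0.401', '0.401', '0.402', '0.401', '0.401', '0.402']
116 ['0.403', '0.403', '0.404', '0.403', '0.403', '0.402', '0.319', '0.403', '0.317', '0.403', '0.402', '0.402', '0.403', '0.402', '0.403']
120 ['0.404', '0.405', '0.405', '0.404', '0.404', '0.320', '0.405', '0.405', '0.319', '0.404', '0.404', '0.405', '0.405', '0.405', '0.405']
124 ['0.407', '0.406', '0.407', '0.407', '0.406', '0.321', '0.408', '0.407', '0.321', '0.404', '0.407', '0.406', '0.405', '0.405', '0.406']
128 ['0.408', '0.408', '0.408', '0.330', '0.324', '0.408', '0.408', '0.408', '0.322', '0.332', '0.409', '0.409', '0.407', '0.408', '0.409']
132 ['0.409', '0.411', '0.328', '0.329', '0.324', '0.331', '0.333', '0.333', '0.323', '0.330', '0.409', '0.410', '0.410', '0.407', '0.409']
136 ['0.412', '0.412', '0.332', '0.326', '0.332', '0.411', '0.413', '0.412', '0.325', '0.331'
[... 499 characters left out ...]
41666998]
[216 141  20  62 448] ((508.4417419433594, 237.71136474609375), (10.303877830505371, 75.58052825927734), 66.09522247314453)
[0.50690914 0.23801039] 2.7057933758192143
[256 148  16  62 477] ((491.8540344238281, 195.58206176757812), (10.250919342041016, 75.52483367919922), 70.4364013671875)
[0.49168266 0.19538052] 2.7975809796326416
pivot,jaws [[0.55256789 0.19511828 0.02      ]
 [0.61281216 0.19464076 0.02      ]
 [0.5974666  0.15491383 0.02      ]]
depth z: [array([0.55276428, 0.19503754, 0.02327972]), array([0.50568045, 0.23615963, 0.0207529 ]), array([0.49099566, 0.19345779, 0.02177058]), array([ 0.48876823,  0.34594332, -0.00172308]), array([0.61282166, 0.19362469, 0.0182496 ])]
```

View pics/cl_crop.png

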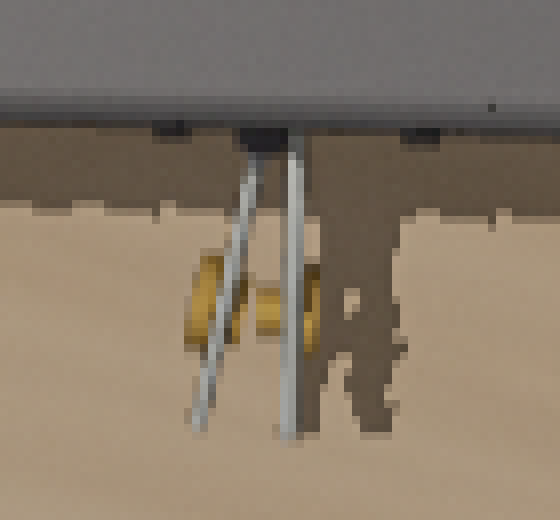

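```bash
python3 - <<'E'
from h import *
p,d,cp=load("w_clasp")
def fit(P):
    c=P.mean(0); v=np.linalg.svd(P-c,full_matrices=False)[2][0]; return c,v,np.std((P-c)@[-v[1],v[0]])
# lid front edge by depth jump (lid top depth < 0.33)
uv=[]
for u in range(155,362,2):
    col=d[60:130,u]; k=np.where((col>0)&(col<.312))[0].max(); uv.append((u,60+k+.5))
c,v,s=fit(unproj(uv,.115,cp)[:,:2]); print("front",c,np.arctan2(v[0],-v[1]),np.arctan(-v[0]/v[1]),s)
for side in(0,1):
    uv=[]
    for r in range(5,100,2):
        k=np.where((d[r,100:420]>0)&(d[r,100:420]<.32))[0]; uv.append((100+(k.min()-.5 if side==0 else k.max()+.5),r))
    c,v,s=fit(unproj(uv,.118,cp)[:,:2]); print("side",c,np.arctan(v[1]/v[0]),s)
uv=[]
for r in range(118,149):
    k=[u for u in range(254,261) if 0<d[r,u]<.3215+ (r-124)*.0003+.004]
    if k: uv.append((np.mean(k),r))
P=unproj(uv,.088,cp)[:,:2]; c,v,s=fit(P); print("leaf",c,np.arctan(v[1]/v[0]),s,P[0],P[-1],len(P))
q=lambda x,y:(220+x/8-.5,95+y/8-.5)
print("leafend",unproj([q(290,438)],.088,cp)); 
print("mov end",unproj([q(199,432)],.088,cp))
print("cap out, back (z.075..82)",unproj([q(198,300),q(318,308)],.080,cp))
E
```

```text
front [ 0.63994347 -0.26649447] 0.10259409432744591 0.10259409432744591 0.00036274974779024785
side [ 0.68178084 -0.138476  ] 0.1028129173457539 0.00038667170761200805
side [ 0.71288051 -0.37955551] 0.10062274127415019 0.0004261474169591044
leaf [ 0.6147515  -0.26742589] 0.10291880593606165 0.00019019754564180425 [ 0.63190124 -0.26583566] [ 0.59730067 -0.26908014] 31
leafend [[ 0.59586097 -0.26956416  0.088     ]]
mov end [[ 0.59502641 -0.25600709  0.088     ]]
cap out, back (z.075..82) [[ 0.61356661 -0.25336089  0.08      ]
 [ 0.61468171 -0.27138701  0.08      ]]
```

```bash
cat >>h.py <<'E'
YP=-.385; YC=.1025
G=np.array([.5070,.2139])
S=np.array([.6138,-.2676]); EX=np.array([np.cos(YC),np.sin(YC)]); EY=np.array([-EX[1],EX[0]])
E
python3 - <<'E'
from h import *
for f in (0,np.pi):
    print(f,[None if (q:=inverse_kinematics(P,down(a+f))) is None else q.round(2) for P,a in (([*G,.15],YP),([*G,.03],YP),([*(S-.22*EX),.15],YC),([*(S-.11*EX),.09],YC),([.45,.0,.2],-.15))])
E
```

```text
0 [array([-0.18,  0.42, -0.38,  1.92,  0.2 ,  0.84, -2.62]), array([-0.29,  0.58, -0.24,  2.  ,  0.24,  0.59, -2.65]), array([ 0.69,  0.31, -0.17,  2.07,  0.07,  0.77, -0.99]), array([ 0.63,  0.52, -0.26,  1.91,  0.19,  0.74, -1.21]), array([ 0.25,  0.19, -0.38,  2.09,  0.09,  0.87, -1.91])]
3.141592653589793 [array([ 0.27,  0.6 , -1.01,  1.9 ,  0.61,  0.99,  0.16]), array([ 0.18,  0.77, -0.9 ,  1.97,  0.84,  0.83, -0.01]), array([ 1.44,  0.58, -1.17,  2.03,  0.66,  0.98,  1.6 ]), array([ 1.23,  0.86, -1.18,  1.87,  0.91,  1.08,  1.34]), array([ 0.87,  0.38, -1.16,  2.06,  0.43,  0.96,  0.9 ])]
```

```bash
python3 - <<'E'
from h import *
R=down(YP+np.pi)
movep([*G,.10],R); command_gripper(.072,30)
s0=sense(); print(s0["time_s"],s0["position"],s0["finger_gap"])
hit=move_l([*G,.014],feed=.06,until_force=6); z=sense()["position"][2]; print("hit",hit,z)
move_l([*G,max(z,.010)+.004],feed=.05)
command_gripper(.058)
for g in (.056,.055,.054,.053,.052):
    command_gripper(g); s=sense(); print(g,s["finger_gap"],s["gripper_force"],s["position"],s["wrist_force"].round(1),s["time_s"])
    if s["gripper_force"]>9 and s["finger_gap"]<.0545: break
E
```

```text
6.2417 [0.50703062 0.21393321 0.10009117] 0.07167642337253448
hit True 0.016782036468247906
0.056 0.05615837581445498 2.8680538876818673 [0.50721131 0.21443922 0.02096618] [1.4 2.2 1.8] 8.2833
0.055 0.05520244085786352 10.392678104653896 [0.50725967 0.2145763  0.02117664] [1.2 2.4 3.5] 8.5
0.054 0.05393675232009926 11.492995305561635 [0.50731023 0.21467517 0.02136586] [0.4 2.1 4.5] 8.7167
```

```bash
python3 - <<'E'
from h import *
p=sense()["position"]; move_l([p[0],p[1],.14],feed=.12)
s=sense(); print(s["finger_gap"],s["gripper_force"],s["wrist_force"].round(1),s["position"],s["time_s"])
C=down(YC+np.pi); pre=S-.22*EX+.0042*EY
movep([*pre,.14],C); s=sense(); print(s["time_s"],s["finger_gap"],s["gripper_force"],s["position"])
shot("w_held"); pp,d=camera("scene"); cv2.imwrite("pics/held_s.png",cv2.resize(pp[100:260,180:400,::-1],None,fx=2.5,fy=2.5))
a=cv2.imread("pics/w_held.png"); b=cv2.imread("pics/held_s.png"); b=cv2.resize(b,(int(b.shape[1]*384/b.shape[0]),384)); c=np.hstack([a,b]); cv2.imwrite("pics/held.png",cv2.resize(c,(800,int(c.shape[0]*800/c.shape[1]))))
E
```

```text
0.05437324292772636 9.141000807539967 [ 0.7 -1.4 -1.3] [0.50684506 0.21420015 0.13916944] 9.8583
11.7167 0.0541711216493916 9.13689563752996 [ 0.39523151 -0.28505866  0.14019669]
```

View pics/held.png

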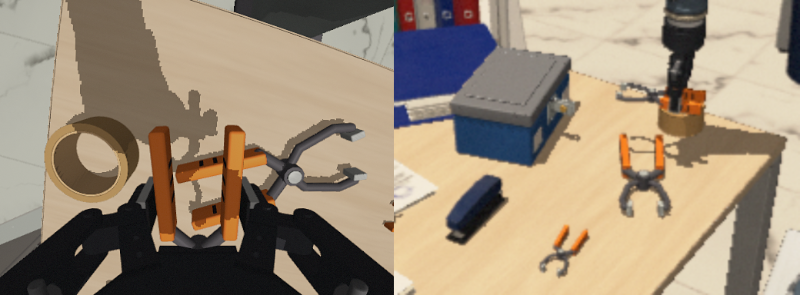

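The pliers are held level with the jaws open, about 25 mm above the tape roll. Next I'll measure the pose in the hand from the handles, which are at about (162,180) and (233,180) in the left half of the picture.

```bash
python3 - <<'E'
from h import *
p,d,cp=load("w_held"); z=np.load("w_held.npz")
h=cv2.cvtColor(p,cv2.COLOR_RGB2HSV)
m=((h[...,0]<16)&(h[...,1]>170)&(h[...,2]>60)&(d<.2)&(d>.05)).astype(np.uint8)
n,l,s,ce=cv2.connectedComponentsWithStats(m)
for i in range(1,n):
    if s[i,4]<300: continue
    ys,xs=np.where(l==i)
    r=cv2.undistortPoints(np.float64(np.c_[xs,ys]).reshape(-1,1,2),cp[0]["K"],cp[0]["dist"])[:,0]
    P=cp[1]+(np.c_[r,np.ones(len(r))]*d[ys,xs][:,None])@cp[2].T
    L=np.c_[(P[:,:2]-z["pos"][:2])@EX,(P[:,:2]-z["pos"][:2])@EY,P[:,2]-z["pos"][2]]
    # top-face points: near the max height
    x=L[:,0]; top=[]
    for b in np.arange(x.min(),x.max(),.004):
        k=L[(x>=b)&(x<b+.004)]
        if len(k)>20:
            zt=np.percentile(k[:,2],90); t=k[k[:,2]>zt-.003]; top.append([b+.002,t[:,1].min(),t[:,1].max(),zt])
    top=np.array(top); print(s[i],"xmin",x.min()); print((top*1000).round(1)[::3])
    print("slope y",np.polyfit(top[:,0],top[:,1:3].mean(1),1),"slope z",np.polyfit(top[:,0],top[:,3],1))
E
```

```text
[ 286  163   33  150 2848] xmin -0.048024053612702136
[[-46.   15.3  25.1  -0.4]
 [-34.   15.2  25.5  -0.3]
 [-22.   15.2  24.7   0.4]
 [-10.   15.3  25.    0.6]
 [  2.   15.2  24.9   0.3]
 [ 14.   15.   24.5   0.4]
 [ 26.   15.3  24.2   0.5]]
slope y [-0.0081215   0.01997161] slope z [0.01005582 0.00036967]
[ 193  164   37  150 3550] xmin -0.046977787527524205
[[-45.  -30.3 -20.9   0.1]
 [-33.  -29.7 -20.1   0.4]
 [-21.  -29.  -19.7   0.4]
 [ -9.  -29.1 -19.1   0.4]
 [  3.  -28.6 -18.7   0.5]
 [ 15.  -27.4 -18.5   0.5]
 [ 27.  -27.2 -17.9   0.3]]
slope y [ 0.04124266 -0.0236537 ] slope z [0.00305338 0.00046496]
```

```bash
cat >>h.py <<'E'
YT=YC-.0165
def tgt(ahead,y,z=.085): return [*(S-(.1085+ahead)*EX+y*EY),z]
E
python3 - <<'E'
from h import *
C=down(YT+np.pi)
move_l(tgt(.09,.0055,.14),C); move_l(tgt(.09,.0055))
print(sense()["time_s"],sense()["position"])
print("ins",move_l(tgt(0,.0055),feed=.05,until_force=4)); s=sense(); print(s["position"],tgt(0,.0055),s["wrist_force"].round(1),s["finger_gap"],s["time_s"])
p,d=camera("top"); cv2.imwrite("pics/ins_t.png",cv2.resize(p[150:230,290:390,::-1],None,fx=5,fy=5)); 
p,d=camera("scene"); cv2.imwrite("pics/ins_s.png",cv2.resize(p[120:220,210:330,::-1],None,fx=4,fy=4))
cv2.imwrite("pics/ins.png",np.hstack([cv2.resize(cv2.imread("pics/ins_t.png"),(400,320)),cv2.resize(cv2.imread("pics/ins_s.png"),(384,320))]))
E
```

```text
12.625 [ 0.41577336 -0.28230814  0.08513349]
ins False
[ 0.50504327 -0.27334253  0.08497561] [np.float64(0.5053067018531229), np.float64(-0.2732306533557669), 0.085] [ 0.4 -0.5 -0.6] 0.054541441273724955 14.575
```

View pics/ins.png

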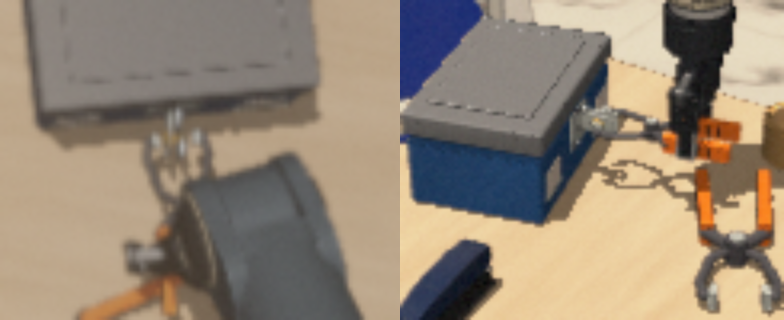

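The jaws straddle the clasp, which sits at about (172,150) in the left half with the pads at about (153,150) and (203,150). Now I'll touch the stud back lightly with the right jaw to centre the pliers.

```bash
python3 - <<'E'
from h import *
p0=sense()["position"]
hit=move_l([*(p0[:2]+.014*EY),.085],feed=.012,until_force=2.5); s=sense()
print(hit,(s["position"]-p0)[:2]@EY,s["wrist_force"].round(1),s["finger_gap"],s["time_s"])
E
```

```text
True 0.007503567873636284 [ 0.3  0.5 -1.2] 0.05407468406752925 15.4083
```

```bash
python3 - <<'E'
from h import *
for i in range(7):
    s=sense(); p=s["position"]; print(i,(p[:2]-S)@EY, (s["wrist_force"][:2]@EY).round(2),s["wrist_force"].round(2),s["ft_torque"].round(2),s["finger_gap"])
    if i and abs(s["wrist_force"][:2]@EY-f0)>2: break
    f0=f0 if i else s["wrist_force"][:2]@EY
    move_l([*(p[:2]+.001*EY),.085],feed=.01); sleep(.1)
E
```

```text
0 0.012897865280597604 0.46 [ 0.26  0.49 -1.16] [-0.07 -0.16 -0.09] 0.05407468406752925
1 0.013358501748970433 -2.91 [ 0.1  -2.92 -2.18] [-0.56 -0.1  -0.29] 0.05408454237179973
```

```bash
python3 - <<'E'
from h import *
p=sense()["position"]; move_l([*(S+EX*((p[:2]-S)@EX)+.0058*EY),.085],feed=.03)
command_gripper(.050,38); command_gripper(.047)
g=.0465; mx=0
while g>.0395:
    command_gripper(g); s=sense(); f=s["gripper_force"]
    print(f"{g:.4f} {s['finger_gap']:.4f} {f:.1f}",s["wrist_force"].round(1),round(s["time_s"],2))
    if mx>18 and f<mx-4: print("CLICK"); break
    mx=max(mx,f); g-=.0005
p,d=camera("top"); cv2.imwrite("pics/cl_t.png",cv2.resize(p[160:215,305:375,::-1],None,fx=6,fy=6))
E
```

```text
0.0465 0.0467 19.3 [-2.7  4.3 -0.8] 16.86
0.0460 0.0459 20.1 [-3.7  4.7 -1.6] 17.07
0.0455 0.0461 20.5 [-2.8  5.5 -0.9] 17.29
0.0450 0.0451 23.9 [-2.   5.1 -0.6] 17.51
0.0445 0.0450 26.7 [-2.5  5.5 -0.5] 17.73
0.0440 0.0443 24.1 [-3.2  5.3 -1.1] 17.94
0.0435 0.0437 17.1 [ 0.4 -0.7 -0.8] 18.16
CLICK
```

```bash
python3 - <<'E'
from h import *
for g in (.048,.052,.0540): command_gripper(g)
s=sense(); print(s["finger_gap"],s["gripper_force"],s["wrist_force"].round(1),s["time_s"])
p=s["position"]; q=S+.0058*EY-EX*.1085
print(move_l([*(p[:2]-.10*EX),.085],feed=.06,until_force=6)); s=sense(); print(s["finger_gap"],s["gripper_force"],s["wrist_force"].round(1),s["position"],s["time_s"])
move_l([s["position"][0],s["position"][1],.15])
p,d=camera("scene"); cv2.imwrite("pics/aft_s.png",cv2.resize(p[110:200,210:330,::-1],None,fx=5,fy=5))
p,d=camera("top"); cv2.imwrite("pics/aft_t.png",cv2.resize(p[160:215,305:375,::-1],None,fx=6,fy=6))
cv2.imwrite("pics/aft.png",np.hstack([cv2.resize(cv2.imread("pics/aft_t.png"),(400,320)),cv2.resize(cv2.imread("pics/aft_s.png"),(400,320))]))
E
```

```text
0.05408391476534108 8.82559762112578 [ 0.2  0.2 -1.4] 18.8667
False
0.05400748616447339 8.832049835107227 [-0.3 -0.6 -1.8] [ 0.40566662 -0.28309952  0.08507102] 20.6833
```

View pics/aft.png

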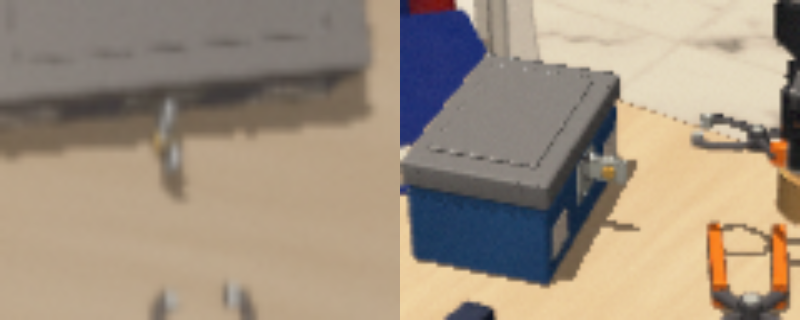

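The clasp is shut: the leaves lie together at about (168,140) in the left half. Now I'll put the pliers back where they were.

```bash
python3 - <<'E'
from h import *
R=down(YP+np.pi)
movep([*G,.15],R); move_l([*G,.04],feed=.12); sleep(.1)
hit=move_l([*G,.018],feed=.03,until_force=3); s=sense(); print(hit,s["position"],s["wrist_force"].round(1),s["time_s"])
if s["position"][2]>.023: move_l([*G,.0215],feed=.02)
command_gripper(.058); p=sense()["position"]
move_l([*p[:2],max(p[2],.0225)+.002],feed=.03); command_gripper(.075); s=sense(); print(s["position"],s["gripper_force"],s["finger_gap"])
move_l([*G,.12],feed=.12); movep([.44,.2,.25],down(YP+np.pi)); sleep(.3)
print(sense()["time_s"]); 
p,d=camera("top"); a=p[:,:,::-1].copy()
p,d=camera("scene"); cv2.imwrite("pics/fin.png",cv2.resize(np.hstack([a[60:290,40:410],p[100:330,150:400,::-1]]),(800,297)))
s=sense(); print(s["wrist_force"].round(1))
E
```

```text
True [0.50687635 0.21372225 0.02132644] [-1.4 -1.3  5.9] 24.9833
[0.50631788 0.21316069 0.02444913] 0.0 0.07539642500289485
27.6833
[-0.5  0.6  0.5]
```

View pics/fin.png

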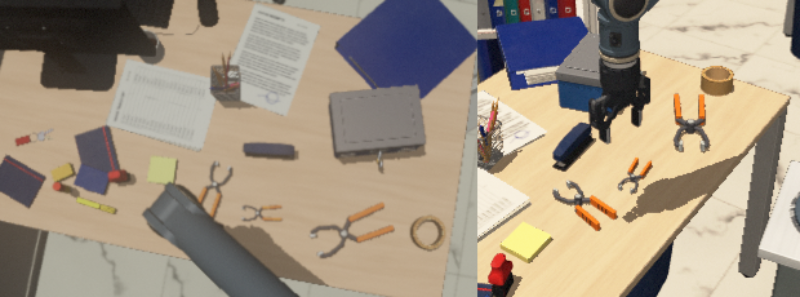

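The pliers lie flat and open at their old spot, at about (213,190) in the left half. The clasp is shut, nothing else has moved, and the arm is clear.

```bash
python3 -c "
from rig import *
print(finish_job())"
```

```text
the job is handed in; nothing more can be done
None
```

The job is handed in at about 28 s: the clasp clicked shut and I stopped squeezing at the click, and the middle-sized pliers lie flat at their old spot, released, with nothing else moved.

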